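# Take the empty core off the label unwinder

## Task

The label roll on the vial-label unwinder has run out. Its spindle nut has a left-hand thread: back it off by turning it clockwise (seen from above) until you feel it come firmly up against its end stop, so that the two latches draw in, but do not wrench the sprung spindle round. Then lift the empty core straight off the spindle and stand it gently, upright, in the white tray with the other empty cores, leaving everything else where it is.

Things in the scene. Friction and masses are not known exactly. Their poses are not given: they have to be found in the camera images.
- unwinder: round white foot of the label unwinder, 156 mm diameter, 40 mm high, fixed; origin at the centre of its underside, z up along the spindle axis. On it stands the spindle: a flange (90 mm diameter, top 48 mm above the bench) and a post (34 mm diameter) carrying the core. The foot's yaw says nothing of where the nut is on its thread.
- spindle_mark (a point): point on the spindle's flange, 40 mm from the axis along the spindle's x axis, 48 mm above the bench; turns with the spindle. The spindle yields on a spring clutch, 1.5 N m per rad either way; at rest its x axis is the foot's. Over 20 degrees of twist (0.52 N m on the nut) damages it. Turning the nut twists it by about 0.06 rad (thread friction), more only at a stop.
- nut_grip (a point): left-hand nut's black bar: 28 mm long (x), 14 thick (y), 24 high, on the spindle axis. Point 4 mm below its top, 147 mm above the bench if tight; flat cap 2 mm under the bar. Friction 0.09 N m; clockwise loosens, raises it 0.8 mm/rad. Tight to loose stop 2.6 rad; starts 0 to 1 rad from tight; bar's direction varies: feel for the stop (torque keeps rising). Needs regrasps; stays where left.
- core_mid (a point): the empty cardboard core on the spindle: upright tube, 50 mm outside, 38 inside, 70 high, about 70 g; point half-way up its axis, z along it. It stands on the flange; two steel latches at the post's top reach over its rim until the nut is at its loose stop, when they are inside the post. Then it lifts straight off over the nut, which fits through it and stands up to 36 mm above its rim.
- tray: white open tray, fixed, 160 mm (its x) by 250 mm (its y), 40 mm high, walls 4 mm, floor 4 mm thick; origin at the centre of its underside. Two other empty cores stand in its +y half; its -y half is free.
- core_b_mid (a point): an empty core, same shape, already standing in the tray; point half-way up its axis. Leave it standing there.
- core_c_mid (a point): another empty core already standing in the tray; point half-way up its axis. Leave it standing there.
- vial_a: small glass vial, 16 mm diameter, 41 mm high, standing on the bench beside the unwinder; origin at the centre of its underside. Leave alone.
- vial_b: like vial_a, also beside the unwinder. Leave alone.
- vial_c: like vial_a, standing between unwinder and tray. Leave alone.
- label_roll: full paper label roll standing on end on the bench, 90 mm diameter, 60 mm high; origin at the centre of its underside. Leave alone.
- marker: black marker pen lying on the bench, 12 mm thick and 120 mm long; origin under its middle. Leave alone.
There are look-alikes about, which are no part of the job. What is shaped like the part that bears core_mid but yellow is not meant. Leave any blue look-alike of the unwinder alone.

How it is judged:
On the way, in this order (a step that is already met when the one before it is completed fails the run):
1. the nut is turned clockwise until it bears on its loose-end stop: the spindle yields clockwise by at least 0.085 rad (0.13 N m), with the core still on the spindle (y of spindle_mark in the frame of unwinder below -0.0034 m and z of core_mid in the frame of unwinder below 0.09 m), for 0.1 s.
2. the core is lifted clear over the nut (z of core_mid in the frame of unwinder above 0.18 m), for 0.05 s.
At the end, for the whole second after the job is handed in: the core stands upright (within 0.1 rad) and at rest on the tray's floor, inside the walls (centre within 56 mm and 101 mm of the tray's centre along its x and y) (x of core_mid in the frame of tray between -0.056 and 0.056 m and y of core_mid in the frame of tray between -0.101 and 0.101 m and z of core_mid in the frame of tray below 0.043 m and angle between core_mid's own z axis and vertical below 0.1 rad and linear speed of core below 0.02 m/s); the robot touches nothing.
It fails at once if the spindle is wrenched more than 0.35 rad (20 degrees) from rest against its clutch (angle between the x axis of spindle_mark and the x axis of unwinder, either way round above 0.35 rad).
It fails at once if the core comes down on the tray floor at more than 0.3 m/s (as if dropped) (z of core_mid in the frame of tray below 0.055 m and linear speed of core above 0.3 m/s).
It fails at once if a core already in the tray is moved more than 25 mm or tipped (distance of any of core_b_mid, core_c_mid from where it was at the start of the episode above 0.025 m or angle between any of core_b_mid, core_c_mid's own z axis and vertical above 0.3 rad).
It fails at once if a vial, the label roll or the marker is moved more than 25 mm, or a vial is knocked over (distance of any of vial_a, vial_b, vial_c, label_roll, marker from where it was at the start of the episode above 0.025 m or angle between any of vial_a, vial_b, vial_c's own z axis and vertical above 0.5 rad).
It also fails if it takes over 72 s, if anything falls off the work surface, if the arm or the gripper's body presses on something with over 40 N, if the wrist force passes 120 N, or if a joint passes its speed limit or range.

## Robot

A 7-joint arm with a two-finger parallel gripper is mounted at the origin on the work surface. World frame = base frame: x ahead of the robot, y to its left, z up, the work surface at z = 0. Lengths are in m, angles in rad, forces in N, time in s.
With the tool pointing down it reaches from about 0.4 to 0.85 m from the base axis. Payload 10.4 kg.
Tool frame: the origin (TCP) lies midway between the tips of the shut fingers; the grasp point (between the pads) lies 19 mm behind it; z points along the fingers, x is the direction in which the jaws open and shut, and the axes are right-handed (so a half turn about z gives the same grasp; the last joint's range is limited). The gripper opens to 85 mm and grips with 20 to 120 N. Pads are 22 mm wide; open, the fingers measure 114 mm over their backs; the gripper's body (76 mm by 85 mm) begins 54 mm behind the grasp point. The pads swing forward as they close: fully open they stand 13 mm farther back than shut.
Start: joints at [-1.261, 0.332, -0.065, 1.46, 0.022, 1.35, -0.088], TCP at [0.204, 0.591, 0.231] pointing down, gripper open.
Joint ranges: [-2.6, 2.6], [-0.5, 2.12], [-1.47, 1.34], [0.16, 2.42], [-1.27, 4.41], [0.06, 2.06], [-2.6, 2.6]. Speed limits (rad/s): [2.22, 2.22, 2.79, 2.79, 3.14, 3.14, 3.14].

## Interface

Orientations are given as a unit quaternion [x, y, z, w].
In Python, from workcell import monitor, eyes, ticket, models gives the robot as it stands.
- The arm moves only by the tool servo_tool, never from a script. Its argument "motion" is a list of rows, each a list of 7 numbers: the opening, from 0 (shut) to 1 (fully open), then the shift along the tool's x, y, z in m, then the turn, a rotation vector about the tool's x, y, z in degrees. In form: [[fingers, tx, ty, tz, rx, ry, rz], ...]. A call has 1 to 20 rows; each row is the pose to reach, as a shift and turn from the pose commanded when the call began, along the tool's axes at that moment; what a row does not reach only later rows make up. A row lasts 1/8 s, in which the tool goes at most 62.5 mm and 10.7 degrees, less where a joint would pass 70% of its speed; a pose out of reach is approached as far as the arm can. A call with a gripper value outside its range is refused whole. The fingers move at their own pace and stop on an object; "grip_force" is the grip in N (left out, the last holds). Time passes only in rows, so rows that repeat a pose let the fingers close. It gives the time, the measured TCP pose, the force and the opening at its end, in the units of the state.
- monitor.get_obs(): the state, without advancing time (a new reading comes with each control period).
- eyes.camera(name): name is "scene" or "top"; returns (picture, depth): 420x560x3 uint8, blue, green, red; 420x560 float32, m along the optical axis (not along the pixel's ray), 0 where there is no reading.
- eyes.camera_info(name): a dict with "intrinsics" (3x3 intrinsics, pixels), "extrinsics" (4x4, takes a point from world to camera coordinates). Camera axes: x right, y down, z forward; pixel columns grow to the right and rows downward; lengths in m; the calibration is good to about 2 mm. A picture is of the moment at which its call begins. camera_info takes no time and is no camera call.
- ticket.hand_in(): hands the job in, once; it reports no verdict.
Trained networks look in the newest picture that a camera, given by its name, has taken for a name from the list of things; names that differ only in an ending like _2 or _b are one class to them, and where a whole thing is asked for, a point or a joint stands for the part that bears it (a point fixed in the world has none). Each returns a list of dicts, best first, with "confidence" (0 to 1); they miss things now and then, are a little off and sometimes report something else, mostly with a low value. They report only what shows in the picture. A call takes as long as a camera call. They do not tell look-alikes from the thing itself.
- models.boxes_of(camera, thing): "point" ([x, y, z] in m, in the coordinates of the camera as it stood for that picture, good to about 4 mm: the middle of the surface that is visible of it).
The state is a dict: "clock": time; "joint_pos": joint angles; "joint_velocities": joint speeds; "tau": joint torques, N m; "position": TCP position; "ee_rot": TCP orientation; "ft_force": force on the tool from outside, world axes, zero at the start; "torque": the same for the moment, N m; "grip_width": opening from 0.0 (shut) to 1.0 (fully open).
Only numpy, scipy, OpenCV 4.12 (cv2) and the standard library are available. Lean on these libraries where they do the work, as an engineer would, in place of code of your own. Each camera call takes 0.05 s, during which the arm holds its last target. There are 200 camera calls.

## Working session

There is one attempt and no reset: what is moved stays moved. The work goes in short steps, Python scripts to look and compute and a tool call to move; the robot and the scene stay as the last step left them, time stands still between calls to the robot, and variables do not carry over. Pictures are saved under pics/ and viewed, about 8 in all and at most 12, crops included, and the job is handed in when it is done.

Besides the shell and the picture viewer there is one more tool, called after ">>>" by a JSON object that holds its "api" and its "payload", one argument or row to a line. servo_tool: Moves the arm, as the interface text tells. Its arguments: {"type":"object","properties":{"motion":{"type":"array"},"grip_force":{"type":"number"}},"required":["motion"]}

```bash
mkdir -p pics
cat > h.py <<'E'
import numpy as np, cv2
from workcell import monitor, eyes, ticket, models
def w(cam,p):
    E=np.array(eyes.camera_info(cam)["extrinsics"]); return (np.linalg.inv(E)@np.r_[p,1])[:3]
def cloud(cam,d):
    i=eyes.camera_info(cam); K=np.array(i["intrinsics"]); v,u=np.indices(d.shape)
    P=np.stack([(u-K[0,2])*d/K[0,0],(v-K[1,2])*d/K[1,1],d,np.ones_like(d)],-1)
    return (P@np.linalg.inv(np.array(i["extrinsics"])).T)[...,:3]
def px(cam,p):
    i=eyes.camera_info(cam); q=np.array(i["extrinsics"])@np.r_[p,1]; q=np.array(i["intrinsics"])@q[:3]; return q[:2]/q[2]
E
python3 - <<'E'
from h import *
for c in("scene","top"):
    im,d=eyes.camera(c); cv2.imwrite(f"pics/{c}0.png",im); np.save(f"{c}0.npy",d)
    for t in["unwinder","nut_grip","core_mid","tray","vial_a","label_roll","marker"]:
        for r in models.boxes_of(c,t):
            q=w(c,r["point"]); print(c,t,round(r["confidence"],2),q.round(3),px(c,q).round())
print(monitor.get_obs())
E
```

```text
scene unwinder 0.86 [0.565 0.237 0.039] [341. 257.]
scene unwinder 0.72 [0.338 0.386 0.034] [391. 215.]
scene nut_grip 0.62 [0.32  0.394 0.14 ] [400. 181.]
scene nut_grip 0.55 [0.537 0.236 0.14 ] [344. 218.]
scene core_mid 0.88 [0.56  0.417 0.044] [413. 262.]
scene core_mid 0.8 [0.549 0.234 0.085] [341. 239.]
scene core_mid 0.79 [0.381 0.221 0.05 ] [335. 214.]
scene tray 0.67 [ 0.51  -0.235  0.01 ] [171. 237.]
scene vial_a 0.62 [0.647 0.278 0.02 ] [357. 287.]
scene vial_a 0.53 [0.534 0.002 0.019] [252. 247.]
scene vial_a 0.46 [0.598 0.333 0.024] [379. 274.]
scene label_roll 0.58 [ 0.713 -0.005  0.053] [235. 283.]
scene marker 0.55 [ 0.394 -0.002  0.01 ] [259. 221.]
top unwinder 0.93 [0.305 0.385 0.038] [137. 317.]
top unwinder 0.8 [0.514 0.228 0.037] [205. 227.]
top nut_grip 0.48 [0.527 0.236 0.151] [192. 211.]
top core_mid 0.85 [0.515 0.226 0.105] [200. 221.]
top core_mid 0.66 [0.541 0.417 0.05 ] [126. 218.]
top core_mid 0.55 [0.359 0.218 0.066] [206. 290.]
top tray 0.72 [ 0.505 -0.226  0.004] [386. 227.]
top vial_a 0.52 [0.638 0.275 0.029] [187. 181.]
top label_roll 0.88 [ 0.676 -0.013  0.058] [300. 159.]
top marker 0.74 [ 0.382 -0.003  0.012] [301. 279.]
{'clock': 0.8, 'joint_pos': array([-1.26059773,  0.33216768, -0.06468349,  1.46008759,  0.02160407,
        1.34990923, -0.08850162]), 'joint_velocities': array([ 1.05190051e-04, -3.86591170e-04, -1.48032848e-03,  7.21097889e-04,
       -7.90865960e-04, -1.59363658e-04,  6.98501507e-05]), 'tau': array([ 8.01981805e-04, -6.25189590e+01,  4.94395662e-02, -3.91806757e+01,
        1.64240232e-02,  1.91978455e-03,  1.35519755e-05]), 'position': array([0.20418226, 0.59073297, 0.23136361]), 'ee_rot': array([ 8.14463616e-01,  5.80214627e-01,  4.66679148e-05, -3.99228218e-05]), 'ft_force': array([-0.13711102, -0.16492841,  0.01835656]), 'torque': array([0.04106506, 0.00863192, 0.01370827]), 'grip_width': 1.0007349038141815}
```

```bash
python3 -c "
import cv2,numpy as np
a=cv2.imread('pics/scene0.png');b=cv2.imread('pics/top0.png');cv2.imwrite('pics/both0.png',cv2.resize(np.vstack([a,b]),(400,600)))"
```

```text
(no output)
```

View pics/scene0.png

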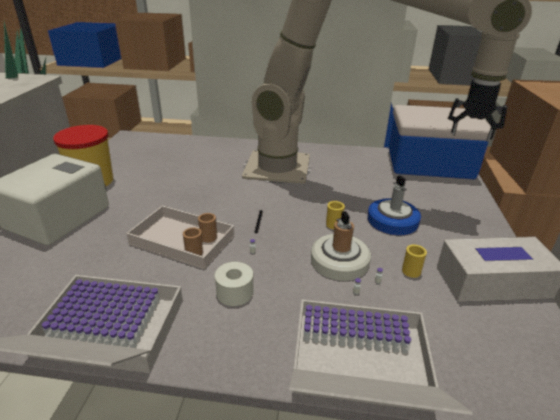

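View pics/top0.png

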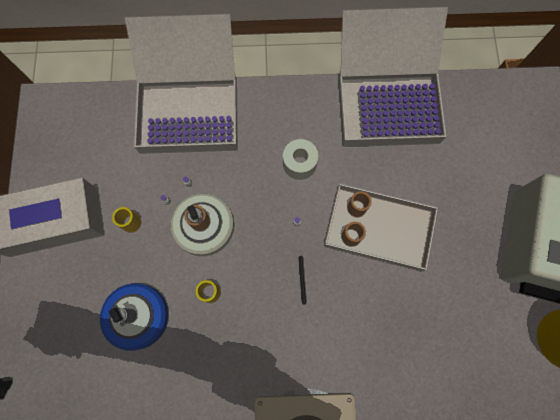

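The white unwinder is at top pixel (202,224) and scene pixel (341,250). The blue look-alike is at top (134,316). The tray is at top (382,227), with its cores in the left (+y) half and the right half free. Next I'll refine these positions.

Run:
```python
from h import *
d=np.load("top0.npy"); im=cv2.imread("pics/top0.png"); P=cloud("top",d); ok=d>0
def circ(p):
    A=np.c_[2*p,np.ones(len(p))]; s=np.linalg.lstsq(A,(p**2).sum(1),rcond=None)[0]; return s[:2],np.sqrt(s[2]+s[0]**2+s[1]**2)
near=ok&(np.hypot(P[...,0]-.51,P[...,1]-.232)<.1)
m=near&(abs(P[...,2]-.04)<.004); 
h=cv2.convexHull(P[...,:2][m].astype(np.float32))[:,0]; print("foot",circ(h.astype(float)),P[m][:,2].mean(),"enclosing",cv2.minEnclosingCircle(h))
m=near&(P[...,2]>.122); q=P[m]; print("nut n",m.sum(),q[:,2].max()); 
m=near&(P[...,2]>.143); q=P[m]; 
for r,uv in zip(q,np.argwhere(m)): print(uv[::-1],r.round(4),im[tuple(uv)])
# tray rim
m=ok&(abs(P[...,2]-.04)<.006)&(abs(P[...,0]-.5)<.14)&(abs(P[...,1]+.235)<.17)
mm=cv2.minAreaRect(P[...,:2][m].astype(np.float32)); print("tray",mm)
for c in [(360,202),(354,232)]:
    m=ok&(abs(P[...,2]-.074)<.008)&(np.hypot(P[...,0]-P[c[1],c[0],0],P[...,1]-P[c[1],c[0],1])<.05); print(P[m].mean(0),m.sum())
s=cv2.imread("pics/scene0.png")[185:285,290:400]; t=im[180:270,155:255]
cv2.imwrite("pics/crop.png",np.hstack([cv2.resize(s,(396,360),interpolation=2),cv2.resize(t,(400,360),interpolation=2)]))
```

```text
foot (array([0.52569262, 0.23658185]), np.float64(0.07342536515137792)) 0.03908518999786834 enclosing ((0.525592565536499, 0.2365063577890396), 0.074559286236763)
nut n 155 0.15352453437442115
[192 205] [0.5421 0.2377 0.1453] [43 48 52]
[189 206] [0.5386 0.2433 0.1504] [54 59 58]
[190 206] [0.5387 0.2412 0.1495] [40 42 42]
[191 206] [0.5387 0.239  0.1494] [32 34 34]
[192 206] [0.539  0.2371 0.1481] [35 36 37]
[193 206] [0.5385 0.2346 0.1495] [36 47 62]
[188 207] [0.5375 0.2464 0.1462] [36 38 39]
[189 207] [0.5372 0.244  0.1471] [31 32 34]
[190 207] [0.5366 0.2413 0.1489] [35 38 38]
[191 207] [0.5364 0.239  0.1493] [38 37 40]
[192 207] [0.5365 0.237  0.1485] [36 37 39]
[193 207] [0.5353 0.2339 0.1529] [35 36 37]
[194 207] [0.5375 0.2334 0.1443] [32 38 46]
[188 208] [0.5342 0.2455 0.1499] [31 32 33]
[189 208] [0.5337 0.243  0.1513] [33 35 37]
[190 208] [0.5343 0.2413 0.1489] [37 40 40]
[191 208] [0.5349 0.2396 0.1464] [40 42 43]
[192 208] [0.5344 0.237  0.148 ] [37 38 40]
[193 208] [0.5341 0.2346 0.1489] [39 40 40]
[194 208] [0.5351 0.2332 0.1449] [38 39 39]
[188 209] [0.5327 0.2462 0.
[... 2151 characters left out ...]
81 0.1524] [39 41 42]
[192 216] [0.5155 0.2364 0.1499] [36 38 39]
[193 216] [0.5163 0.2348 0.1466] [38 39 40]
[194 216] [0.5159 0.2323 0.1481] [37 40 41]
[195 216] [0.5167 0.2308 0.1445] [33 35 35]
[196 216] [0.5152 0.2275 0.1499] [26 29 31]
[191 217] [0.5136 0.2388 0.1488] [49 52 52]
[192 217] [0.5135 0.2365 0.1491] [29 29 33]
[193 217] [0.5139 0.2347 0.147 ] [29 30 33]
[194 217] [0.5137 0.2324 0.1478] [31 33 33]
[195 217] [0.5146 0.231  0.1436] [28 31 32]
[192 218] [0.5117 0.2369 0.147 ] [41 45 43]
tray ((0.5039849877357483, -0.20667794346809387), (0.249901682138443, 0.16158856451511383), 73.63306427001953)
[ 0.55874549 -0.15431499  0.07174751] 159
[ 0.49523108 -0.13788087  0.07176884] 195
```

View pics/crop.png

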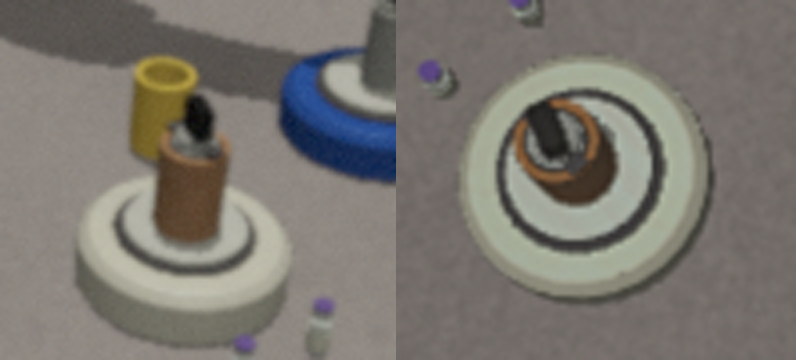

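The nut bar is at (0.526, 0.2366), top about 0.150, with its long axis at about 17° yaw. The tray centre is (0.504, -0.207) and its +y direction is (0.28, 0.96). I'll now move above the nut with the jaws across the bar.

>>> {"api": "servo_tool", "payload": {
  "motion": [
    [0.5, -0.023, 0.042, 0, 0, 0, -3.6],
    [0.5, -0.069, 0.126, 0, 0, 0, -10.8],
    [0.5, -0.115, 0.21, 0, 0, 0, -18],
    [0.5, -0.16, 0.294, 0, 0, 0, -25],
    [0.5, -0.206, 0.378, 0, 0, 0, -32],
    [0.5, -0.229, 0.42, 0, 0, 0, -36],
    [0.5, -0.229, 0.42, 0, 0, 0, -36],
    [0.5, -0.229, 0.42, 0, 0, 0, -36],
    [0.5, -0.229, 0.42, 0, 0, 0, -36],
    [0.5, -0.229, 0.42, 0.02, 0, 0, -36],
    [0.5, -0.229, 0.42, 0.03, 0, 0, -36],
    [0.5, -0.229, 0.42, 0.03, 0, 0, -36]
  ]
}}

```text
clock: 2.3
position: [0.5256, 0.2376, 0.2007]
ee_rot: [0.595, 0.804, -0.001, -0.0]
ft_force: [-0.6, 0.5, 0.4]
grip_width: 0.501
```

```bash
cat > st.py <<'E'
from h import *
from scipy.spatial.transform import Rotation as R
def st():
    o=monitor.get_obs(); M=R.from_quat(o["ee_rot"]).as_matrix()
    print("t",round(o["clock"],2),"p",o["position"].round(4),"yaw",np.degrees(np.arctan2(M[1,0],M[0,0])).round(1),"z",M[:,2].round(3),"F",o["ft_force"].round(2),"T",o["torque"].round(3),"g",round(o["grip_width"],3),"q",o["joint_pos"].round(2)); return o,M
def goto(p,yaw):
    o,M=st(); print("tool shift",(M.T@(np.array(p)-o["position"])).round(4),"rz",round(float((np.degrees(np.arctan2(M[1,0],M[0,0]))-yaw)%360),1))
if __name__=="__main__": st()
E
python3 -c "
from st import *
goto([.526,.2366,.128],107)
im,d=eyes.camera('scene'); cv2.imwrite('pics/a.png',cv2.resize(im[130:290,270:430],(600,600)))"
```

```text
t 2.3 p [0.5256 0.2376 0.2007] yaw 107.0 z [-0.001 -0.    -1.   ] F [-0.63  0.49  0.37] T [ 0.026 -0.014 -0.013] g 0.501 q [-0.65  0.24  0.17  1.64 -0.04  1.26  1.4 ]
tool shift [-0.001   0.0002  0.0727] rz 360.0
```

View pics/a.png

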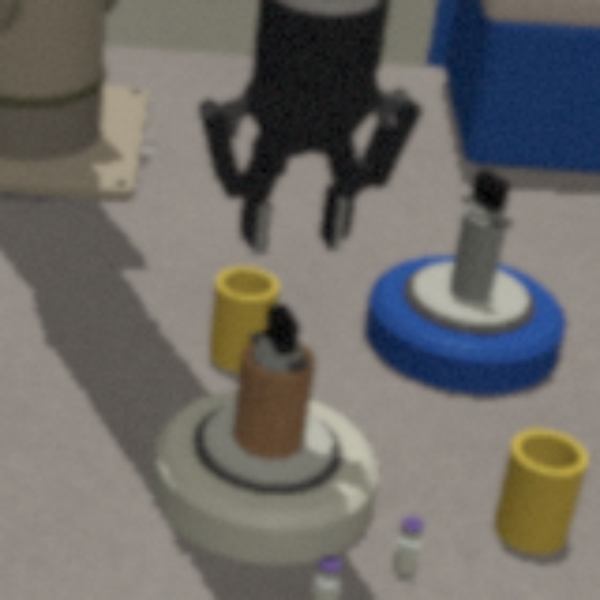

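The gripper hangs centred over the nut (bar at pixel 283,328), with the jaws across it. I'll descend and grip.

>>> {"api": "servo_tool", "payload": {
  "motion": [
    [0.5, -0.001, 0, 0.02, 0, 0, 0],
    [0.5, -0.001, 0, 0.045, 0, 0, 0],
    [0.5, -0.001, 0, 0.065, 0, 0, 0],
    [0.5, -0.001, 0, 0.071, 0, 0, 0],
    [0.5, -0.001, 0, 0.071, 0, 0, 0],
    [0.0, -0.001, 0, 0.071, 0, 0, 0],
    [0.0, -0.001, 0, 0.071, 0, 0, 0],
    [0.0, -0.001, 0, 0.071, 0, 0, 0],
    [0.0, -0.001, 0, 0.071, 0, 0, 0],
    [0.0, -0.001, 0, 0.071, 0, 0, 0],
    [0.0, -0.001, 0, 0.071, 0, 0, 0],
    [0.0, -0.001, 0, 0.071, 0, 0, 0]
  ],
  "grip_force": 30
}}

```text
clock: 3.85
position: [0.5271, 0.2371, 0.1313]
ee_rot: [0.595, 0.804, 0.001, 0.0]
ft_force: [-0.6, 3.0, 7.0]
grip_width: 0.154
```

```bash
python3 st.py
```

```text
t 3.85 p [0.5271 0.2371 0.1313] yaw 107.0 z [ 0.002  0.002 -1.   ] F [-0.57  3.03  7.02] T [0.756 0.085 0.083] g 0.154 q [-0.64  0.3   0.17  1.72 -0.06  1.12  1.41]
```

>>> {"api": "servo_tool", "payload": {
  "motion": [
    [0.0, 0, 0, -0.001, 0, 0, 2],
    [0.0, 0, 0, -0.0012, 0, 0, 7],
    [0.0, 0, 0, -0.0013, 0, 0, 13],
    [0.0, 0, 0, -0.0014, 0, 0, 20],
    [0.0, 0, 0, -0.0015, 0, 0, 27],
    [0.0, 0, 0, -0.0016, 0, 0, 34],
    [0.0, 0, 0, -0.0017, 0, 0, 41],
    [0.0, 0, 0, -0.0018, 0, 0, 48],
    [0.0, 0, 0, -0.0019, 0, 0, 55],
    [0.0, 0, 0, -0.002, 0, 0, 60],
    [0.0, 0, 0, -0.002, 0, 0, 60],
    [0.0, 0, 0, -0.002, 0, 0, 60]
  ]
}}

```text
clock: 5.35
position: [0.5268, 0.2368, 0.1324]
ee_rot: [0.917, 0.399, 0.0, -0.0]
ft_force: [1.7, 4.5, -1.0]
grip_width: 0.153
```

```bash
python3 st.py
```

```text
t 5.35 p [0.5268 0.2368 0.1324] yaw 47.0 z [ 0.001  0.001 -1.   ] F [ 1.71  4.47 -0.96] T [ 1.087 -0.409  0.042] g 0.153 q [-0.77  0.31  0.32  1.73 -0.1   1.12  0.4 ]
```

>>> {"api": "servo_tool", "payload": {
  "motion": [
    [0.0, 0, 0, 0, 0, 0, 5],
    [0.0, 0, 0, -0.0001, 0, 0, 11],
    [0.0, 0, 0, -0.0002, 0, 0, 17],
    [0.0, 0, 0, -0.0003, 0, 0, 23],
    [0.0, 0, 0, -0.0004, 0, 0, 28],
    [0.0, 0, 0, -0.0004, 0, 0, 28]
  ]
}}

```text
clock: 6.1
position: [0.5267, 0.2368, 0.1328]
ee_rot: [0.986, 0.164, 0.0, -0.0]
ft_force: [1.3, 4.7, 1.2]
grip_width: 0.154
```

Run:
```python
from st import *
st(); T=[]
for k in range(5): eyes.camera("scene"); T.append(monitor.get_obs()["torque"][2])
print(np.round(T,3)); im,_=eyes.camera("top"); cv2.imwrite("pics/top_b.png",im)
```

```text
t 6.1 p [0.5267 0.2368 0.1328] yaw 18.9 z [ 0.001  0.001 -1.   ] F [1.29 4.73 1.2 ] T [ 1.049 -0.323  0.071] g 0.154 q [-0.83  0.31  0.39  1.73 -0.13  1.12 -0.07]
[ 0.086  0.07   0.122  0.068 -0.024]
```

>>> {"api": "servo_tool", "payload": {
  "motion": [
    [0.0, 0, 0, 0, 0, 0, 5],
    [0.0, 0, 0, -0.0001, 0, 0, 10],
    [0.0, 0, 0, -0.0001, 0, 0, 10]
  ]
}}

```text
clock: 6.78
position: [0.5267, 0.2368, 0.1329]
ee_rot: [0.997, 0.078, 0.0, -0.0]
ft_force: [1.1, 5.2, 1.1]
grip_width: 0.155
```

```bash
cat > tq.py <<'E'
from st import *
st(); T=[]
for k in range(8): eyes.camera("scene"); T.append(monitor.get_obs()["torque"][2])
print("mean",np.mean(T).round(3),np.round(T,2))
E
python3 tq.py
```

```text
t 6.78 p [0.5267 0.2368 0.1329] yaw 8.9 z [ 0.     0.001 -1.   ] F [1.13 5.22 1.1 ] T [ 1.029 -0.281  0.101] g 0.155 q [-0.85  0.31  0.41  1.73 -0.14  1.12 -0.24]
mean 0.079 [0.11 0.07 0.09 0.07 0.05 0.12 0.07 0.06]
```

>>> {"api": "servo_tool", "payload": {
  "motion": [
    [0.0, 0, 0, 0, 0, 0, 0]
  ]
}}

```text
clock: 7.3
position: [0.5267, 0.2368, 0.1329]
ee_rot: [0.997, 0.078, 0.0, -0.0]
ft_force: [1.0, 5.1, -0.4]
grip_width: 0.157
```

Friction only (0.08), so I'll continue in 10° steps.

>>> {"api": "servo_tool", "payload": {
  "motion": [
    [0.0, 0, 0, 0, 0, 0, 5],
    [0.0, 0, 0, -0.0001, 0, 0, 10],
    [0.0, 0, 0, -0.0001, 0, 0, 10]
  ]
}}

```text
clock: 7.68
position: [0.5267, 0.2368, 0.133]
ee_rot: [1.0, -0.009, 0.0, -0.0]
ft_force: [1.3, 5.1, 0.6]
grip_width: 0.157
```

```bash
python3 tq.py
```

```text
t 7.67 p [0.5267 0.2368 0.133 ] yaw -1.1 z [ 0.     0.001 -1.   ] F [1.26 5.12 0.56] T [ 1.055 -0.194  0.063] g 0.157 q [-0.87  0.32  0.44  1.73 -0.15  1.12 -0.4 ]
mean 0.079 [0.07 0.06 0.1  0.13 0.06 0.1  0.04 0.07]
```

>>> {"api": "servo_tool", "payload": {
  "motion": [
    [0.0, 0, 0, 0, 0, 0, 5],
    [0.0, 0, 0, -0.0001, 0, 0, 10],
    [0.0, 0, 0, -0.0001, 0, 0, 10]
  ]
}}

```text
clock: 8.45
position: [0.5266, 0.2368, 0.1331]
ee_rot: [0.995, -0.096, 0.0, -0.0]
ft_force: [0.8, 5.4, 1.0]
grip_width: 0.16
```

```bash
python3 tq.py
```

```text
t 8.45 p [0.5266 0.2368 0.1331] yaw -11.1 z [ 0.     0.001 -1.   ] F [0.79 5.39 1.05] T [ 1.142 -0.209  0.106] g 0.16 q [-0.89  0.32  0.47  1.74 -0.16  1.12 -0.57]
mean 0.07 [0.07 0.07 0.02 0.12 0.04 0.12 0.01 0.11]
```

>>> {"api": "servo_tool", "payload": {
  "motion": [
    [0.0, 0, 0, 0, 0, 0, 5],
    [0.0, 0, 0, -0.0001, 0, 0, 10],
    [0.0, 0, 0, -0.0001, 0, 0, 10]
  ]
}}

```text
clock: 9.22
position: [0.5266, 0.2369, 0.1333]
ee_rot: [0.983, -0.183, 0.0, -0.0]
ft_force: [1.2, 4.9, 1.9]
grip_width: 0.157
```

```bash
python3 tq.py
```

```text
t 9.22 p [0.5266 0.2369 0.1333] yaw -21.0 z [ 0.     0.001 -1.   ] F [1.21 4.86 1.9 ] T [ 1.145 -0.181  0.086] g 0.157 q [-0.91  0.32  0.5   1.74 -0.17  1.13 -0.73]
mean 0.085 [0.08 0.09 0.08 0.11 0.04 0.15 0.06 0.07]
```

>>> {"api": "servo_tool", "payload": {
  "motion": [
    [0.0, 0, 0, 0, 0, 0, 5],
    [0.0, 0, 0, -0.0001, 0, 0, 10],
    [0.0, 0, 0, -0.0001, 0, 0, 10]
  ]
}}

```text
clock: 10.0
position: [0.5266, 0.2369, 0.1334]
ee_rot: [0.964, -0.268, 0.0, -0.0]
ft_force: [0.2, 5.3, 1.5]
grip_width: 0.151
```

```bash
python3 tq.py
```

```text
t 10.0 p [0.5266 0.2369 0.1334] yaw -31.0 z [ 0.     0.001 -1.   ] F [0.24 5.31 1.52] T [ 1.097 -0.142  0.128] g 0.151 q [-0.94  0.32  0.52  1.74 -0.18  1.13 -0.9 ]
mean 0.084 [0.08 0.14 0.07 0.06 0.08 0.12 0.02 0.11]
```

138° turned so far, and still friction only. The stop should be close.

>>> {"api": "servo_tool", "payload": {
  "motion": [
    [0.0, 0, 0, 0, 0, 0, 5],
    [0.0, 0, 0, -0.0001, 0, 0, 10],
    [0.0, 0, 0, -0.0001, 0, 0, 10]
  ]
}}

```text
clock: 10.78
position: [0.5266, 0.2369, 0.1335]
ee_rot: [0.937, -0.35, 0.0, -0.001]
ft_force: [0.3, 5.0, 2.9]
grip_width: 0.158
```

```bash
python3 tq.py
```

```text
t 10.78 p [0.5266 0.2369 0.1335] yaw -41.0 z [ 0.     0.001 -1.   ] F [0.27 5.04 2.94] T [ 1.14  -0.091  0.054] g 0.158 q [-0.96  0.33  0.55  1.74 -0.19  1.13 -1.07]
mean 0.077 [ 0.14  0.05  0.06  0.07  0.1   0.11 -0.    0.09]
```

>>> {"api": "servo_tool", "payload": {
  "motion": [
    [0.0, 0, 0, 0, 0, 0, 5],
    [0.0, 0, 0, -0.0001, 0, 0, 9],
    [0.0, 0, 0, -0.0001, 0, 0, 9]
  ]
}}

```text
clock: 11.55
position: [0.5267, 0.2369, 0.1336]
ee_rot: [0.906, -0.423, 0.0, -0.001]
ft_force: [1.8, 4.4, 0.7]
grip_width: 0.155
```

```bash
python3 tq.py
```

```text
t 11.55 p [0.5267 0.2369 0.1336] yaw -50.0 z [ 0.     0.001 -1.   ] F [1.79 4.43 0.75] T [ 1.162 -0.237  0.339] g 0.155 q [-0.98  0.33  0.58  1.74 -0.2   1.13 -1.21]
mean 0.282 [0.34 0.31 0.26 0.26 0.24 0.3  0.24 0.31]
```

The stop is reached: torque rose to 0.28 N m (about 0.19 rad of twist) and held steady. I'll ease off slightly, open the jaws, and lower them around the core.

>>> {"api": "servo_tool", "payload": {
  "motion": [
    [0.0, 0, 0, 0, 0, 0, -3],
    [0.0, 0, 0, 0, 0, 0, -5],
    [0.3, 0, 0, 0, 0, 0, -5],
    [1.0, 0, 0, -0.005, 0, 0, -5],
    [1.0, 0, 0, -0.01, 0, 0, -5],
    [1.0, 0, 0, -0.01, 0, 0, -5],
    [1.0, 0, 0, -0.01, 0, 0, -5],
    [1.0, 0, 0, -0.01, 0, 0, -5],
    [1.0, 0, 0, -0.01, 0, 0, -5]
  ]
}}

```text
clock: 13.08
position: [0.5266, 0.2361, 0.1433]
ee_rot: [0.924, -0.383, -0.0, 0.0]
ft_force: [-0.0, 0.7, 0.8]
grip_width: 1.002
```

Run:
```python
from st import *
goto([.5262,.2368,.088],-45)
im,d=eyes.camera('scene'); cv2.imwrite('pics/c.png',cv2.resize(im[130:290,270:430],(600,600)))
```

```text
t 13.07 p [0.5266 0.2361 0.1433] yaw -45.1 z [-0. -0. -1.] F [-0.    0.66  0.83] T [0.037 0.001 0.035] g 1.002 q [-0.97  0.32  0.57  1.73 -0.19  1.15 -1.14]
tool shift [-0.0007 -0.0002  0.0553] rz 359.9
```

View pics/c.png

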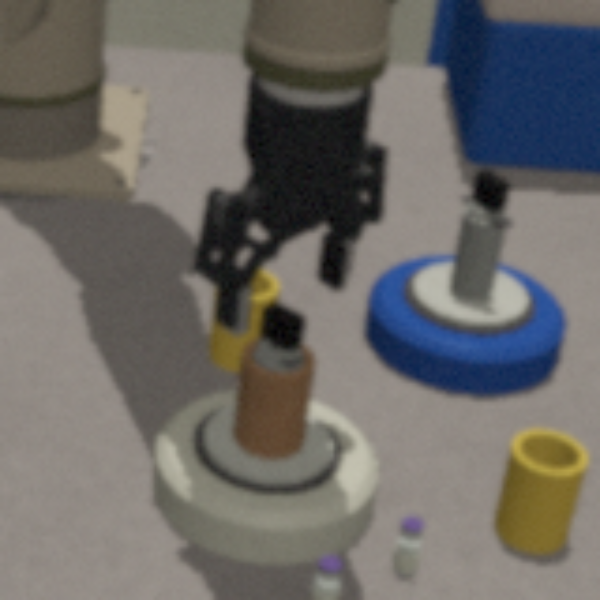

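The gripper is clear of the nut, with its fingers at (235,310) and (335,270) straddling the nut at (283,325). Now the core.

>>> {"api": "servo_tool", "payload": {
  "motion": [
    [1.0, 0, 0, 0.015, 0, 0, 0],
    [1.0, 0, 0, 0.035, 0, 0, 0],
    [1.0, 0, 0, 0.05, 0, 0, 0],
    [1.0, 0, 0, 0.055, 0, 0, 0],
    [1.0, 0, 0, 0.055, 0, 0, 0],
    [0.3, 0, 0, 0.055, 0, 0, 0],
    [0.3, 0, 0, 0.055, 0, 0, 0],
    [0.3, 0, 0, 0.055, 0, 0, 0],
    [0.3, 0, 0, 0.055, 0, 0, 0],
    [0.3, 0, 0, 0.055, 0, 0, 0],
    [0.3, 0, 0, 0.055, 0, 0, 0]
  ],
  "grip_force": 30
}}

```text
clock: 14.5
position: [0.5271, 0.2364, 0.0892]
ee_rot: [0.924, -0.383, 0.0, -0.001]
ft_force: [-1.2, -1.0, 6.1]
grip_width: 0.587
```

```bash
python3 st.py
```

```text
t 14.5 p [0.5271 0.2364 0.0892] yaw -45.1 z [ 0.001  0.001 -1.   ] F [-1.24 -0.96  6.1 ] T [-0.044  0.165  0.053] g 0.587 q [-0.95  0.38  0.55  1.78 -0.23  1.04 -1.11]
```

The core is gripped at 50 mm. I'll lift a little first and check that the latches don't hold it.

>>> {"api": "servo_tool", "payload": {
  "motion": [
    [0.3, 0, 0, -0.003, 0, 0, 0],
    [0.3, 0, 0, -0.006, 0, 0, 0],
    [0.3, 0, 0, -0.01, 0, 0, 0],
    [0.3, 0, 0, -0.01, 0, 0, 0]
  ]
}}

```text
clock: 15.0
position: [0.5268, 0.2362, 0.0988]
ee_rot: [0.924, -0.383, 0.0, -0.0]
ft_force: [0.7, -0.1, -0.3]
grip_width: 0.586
```

```bash
python3 st.py
```

```text
t 15.0 p [0.5268 0.2362 0.0988] yaw -45.1 z [ 0.  0. -1.] F [ 0.65 -0.06 -0.34] T [-0.034  0.009 -0.036] g 0.586 q [-0.96  0.37  0.55  1.77 -0.22  1.06 -1.11]
```

It's free. I'll lift straight up by 150 mm.

>>> {"api": "servo_tool", "payload": {
  "motion": [
    [0.3, 0, 0, -0.01, 0, 0, 0],
    [0.3, 0, 0, -0.03, 0, 0, 0],
    [0.3, 0, 0, -0.05, 0, 0, 0],
    [0.3, 0, 0, -0.07, 0, 0, 0],
    [0.3, 0, 0, -0.09, 0, 0, 0],
    [0.3, 0, 0, -0.11, 0, 0, 0],
    [0.3, 0, 0, -0.13, 0, 0, 0],
    [0.3, 0, 0, -0.145, 0, 0, 0],
    [0.3, 0, 0, -0.15, 0, 0, 0],
    [0.3, 0, 0, -0.15, 0, 0, 0],
    [0.3, 0, 0, -0.15, 0, 0, 0]
  ]
}}

```text
clock: 16.38
position: [0.5263, 0.236, 0.2476]
ee_rot: [0.924, -0.383, -0.0, 0.0]
ft_force: [-1.0, -0.0, 0.0]
grip_width: 0.583
```

Run:
```python
from st import *
goto([.487,-.264,.25],-45)
for c in("scene","top"):
    im,d=eyes.camera(c); cv2.imwrite(f'pics/d_{c}.png',im)
    print([(w(c,r["point"]).round(3),round(r["confidence"],2)) for r in models.boxes_of(c,"core_mid")])
```

```text
t 16.38 p [0.5263 0.236  0.2476] yaw -45.1 z [-0.001 -0.001 -1.   ] F [-0.99 -0.    0.02] T [ 0.039  0.054 -0.057] g 0.583 q [-1.    0.23  0.59  1.6  -0.13  1.35 -1.18]
tool shift [ 0.3262  0.381  -0.002 ] rz 359.9
[(array([0.56 , 0.421, 0.043]), 0.78), (array([0.553, 0.239, 0.243]), 0.62), (array([0.381, 0.22 , 0.046]), 0.54)]
[(array([ 0.487, -0.134,  0.061]), 0.63), (array([0.529, 0.213, 0.245]), 0.59)]
```

View pics/d_scene.png

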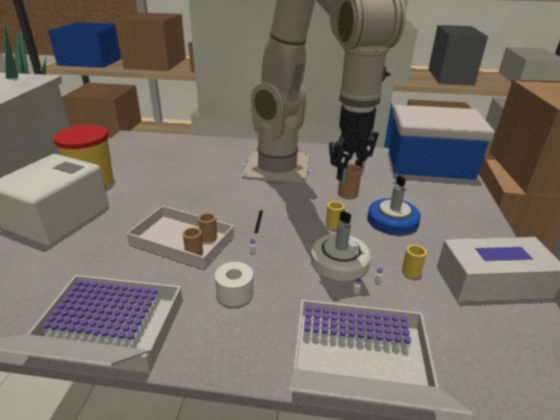

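The core hangs upright in the gripper at (348,182), clear of the spindle. The tray cores and vials are untouched. I'll carry it to the tray.

>>> {"api": "servo_tool", "payload": {
  "motion": [
    [0.3, 0.01, 0.012, 0, 0, 0, -1],
    [0.3, 0.032, 0.038, 0, 0, 0, -3],
    [0.3, 0.062, 0.073, 0, 0, 0, -5],
    [0.3, 0.095, 0.111, 0, 0, 0, -8],
    [0.3, 0.13, 0.152, 0, 0, 0, -11],
    [0.3, 0.163, 0.19, 0, 0, 0, -14],
    [0.3, 0.196, 0.229, 0, 0, 0, -17],
    [0.3, 0.228, 0.267, 0, 0, 0, -20],
    [0.3, 0.26, 0.304, 0, 0, 0, -23],
    [0.3, 0.29, 0.339, 0, 0, 0, -26],
    [0.3, 0.312, 0.364, 0, 0, 0, -28],
    [0.3, 0.323, 0.377, 0, 0, 0, -29],
    [0.3, 0.326, 0.381, 0, 0, 0, -29],
    [0.3, 0.326, 0.381, 0, 0, 0, -29],
    [0.3, 0.326, 0.381, 0, 0, 0, -29]
  ]
}}

```text
clock: 18.45
position: [0.4873, -0.2628, 0.2483]
ee_rot: [0.99, -0.139, 0.0, -0.0]
ft_force: [0.2, -0.1, 0.5]
grip_width: 0.586
```

Run:
```python
from st import *
goto([.487,-.264,.048],-16)
im,d=eyes.camera("top"); im2,_=eyes.camera("scene")
cv2.imwrite('pics/e.png',np.hstack([cv2.resize(im[150:300,290:470],(432,360)),cv2.resize(im2[150:290,90:260],(360,360))]))
```

```text
t 18.45 p [ 0.4873 -0.2628  0.2483] yaw -16.0 z [ 0.     0.001 -1.   ] F [ 0.18 -0.14  0.53] T [-0.005 -0.015  0.009] g 0.586 q [-0.39  0.22  0.93  1.67 -0.18  1.35  0.29]
tool shift [0.     0.0014 0.2003] rz 0.0
```

View pics/e.png

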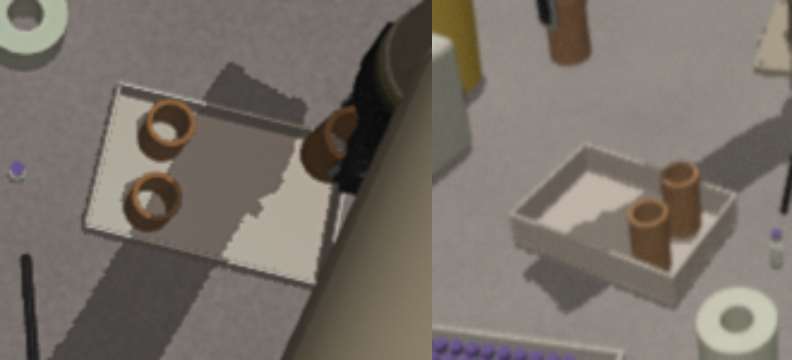

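The core hangs over the free half of the tray (perspective shifts it in the top view). Expected contact is at TCP z ≈ 0.045.

>>> {"api": "servo_tool", "payload": {
  "motion": [
    [0.3, 0, 0.001, 0.01, 0, 0, 0],
    [0.3, 0, 0.001, 0.035, 0, 0, 0],
    [0.3, 0, 0.001, 0.06, 0, 0, 0],
    [0.3, 0, 0.001, 0.085, 0, 0, 0],
    [0.3, 0, 0.001, 0.11, 0, 0, 0],
    [0.3, 0, 0.001, 0.135, 0, 0, 0],
    [0.3, 0, 0.001, 0.155, 0, 0, 0],
    [0.3, 0, 0.001, 0.17, 0, 0, 0],
    [0.3, 0, 0.001, 0.18, 0, 0, 0],
    [0.3, 0, 0.001, 0.188, 0, 0, 0],
    [0.3, 0, 0.001, 0.192, 0, 0, 0],
    [0.3, 0, 0.001, 0.196, 0, 0, 0],
    [0.3, 0, 0.001, 0.199, 0, 0, 0],
    [0.3, 0, 0.001, 0.199, 0, 0, 0]
  ]
}}

```text
clock: 20.3
position: [0.4868, -0.2647, 0.0493]
ee_rot: [0.99, -0.14, -0.0, -0.0]
ft_force: [0.3, 0.8, -1.3]
grip_width: 0.584
```

```bash
python3 st.py
```

```text
t 20.3 p [ 0.4868 -0.2647  0.0493] yaw -16.1 z [-0.  0. -1.] F [ 0.35  0.78 -1.29] T [-0.036  0.033  0.028] g 0.584 q [-0.25  0.46  0.81  1.88 -0.4   0.97  0.46]
```

>>> {"api": "servo_tool", "payload": {
  "motion": [
    [0.3, 0, 0, 0.0015, 0, 0, 0],
    [0.3, 0, 0, 0.003, 0, 0, 0],
    [0.3, 0, 0, 0.0045, 0, 0, 0],
    [0.3, 0, 0, 0.0045, 0, 0, 0]
  ]
}}

```text
clock: 20.8
position: [0.4869, -0.2648, 0.0452]
ee_rot: [0.99, -0.14, 0.0, -0.0]
ft_force: [-2.6, 1.8, 5.9]
grip_width: 0.583
```

```bash
python3 st.py
```

```text
t 20.8 p [ 0.4869 -0.2648  0.0452] yaw -16.1 z [ 0.  0. -1.] F [-2.63  1.84  5.91] T [0.241 0.424 0.016] g 0.583 q [-0.25  0.47  0.81  1.88 -0.41  0.97  0.46]
```

Contact came at the expected height (5.9 N). I'll release, rise straight up, and retreat high.

>>> {"api": "servo_tool", "payload": {
  "motion": [
    [0.65, 0, 0, 0, 0, 0, 0],
    [0.8, 0, 0, 0, 0, 0, 0],
    [1.0, 0, 0, 0, 0, 0, 0],
    [1.0, 0, 0, 0, 0, 0, 0],
    [1.0, 0, 0, 0, 0, 0, 0],
    [1.0, 0, 0, -0.005, 0, 0, 0],
    [1.0, 0, 0, -0.02, 0, 0, 0],
    [1.0, 0, 0, -0.045, 0, 0, 0],
    [1.0, 0, 0, -0.08, 0, 0, 0],
    [1.0, 0, 0, -0.12, 0, 0, 0],
    [1.0, 0, 0, -0.16, 0, 0, 0],
    [1.0, 0, 0, -0.18, 0, 0, 0],
    [1.0, 0, 0, -0.18, 0, 0, 0],
    [1.0, 0, 0, -0.18, 0, 0, 0]
  ]
}}

```text
clock: 22.55
position: [0.4865, -0.2645, 0.2244]
ee_rot: [0.99, -0.14, -0.0, -0.0]
ft_force: [1.1, 0.2, -0.7]
grip_width: 1.002
```

Run:
```python
from st import *
st()
im,d=eyes.camera("top"); im2,d2=eyes.camera("scene"); cv2.imwrite('pics/f.png',im2)
P=cloud("scene",d2); m=(d2>0)&(abs(P[...,2]-.074)<.006)&(np.hypot(P[...,0]-.487,P[...,1]+.264)<.05); print("rim",P[m].mean(0).round(3),P[m].std(0).round(4),m.sum())
print([(w("scene",r["point"]).round(3),round(r["confidence"],2)) for r in models.boxes_of("scene","core_mid")])
```

```text
t 22.55 p [ 0.4865 -0.2645  0.2244] yaw -16.1 z [-0.     0.001 -1.   ] F [ 1.06  0.23 -0.68] T [-0.012 -0.009  0.066] g 1.002 q [-0.38  0.24  0.94  1.7  -0.2   1.3   0.31]
rim [ 0.492 -0.263  0.071] [0.0164 0.015  0.0017] 87
[(array([0.561, 0.422, 0.046]), 0.89), (array([ 0.506, -0.257,  0.05 ]), 0.75), (array([0.382, 0.222, 0.046]), 0.65), (array([0.532, 0.235, 0.144]), 0.3)]
```

View pics/f.png

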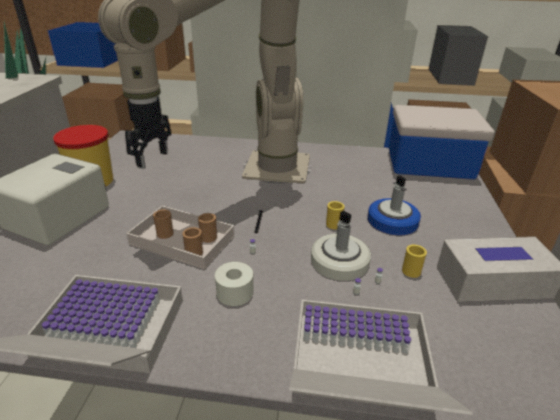

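The core stands upright in the tray at (163,223). The other two cores at (193,240) and (207,228), the vials, roll and marker are unmoved, and the gripper is well clear.

```bash
python3 -c "
from h import *
print(ticket.hand_in())"
```

```text
the job is handed in; nothing more can be done
None
```

The empty core is off the spindle and standing upright in the free half of the tray. I handed the job in at about 22.6 s of the 72 s allowed.

- **Nut:** I turned it clockwise about 157° in a single grip, with no regrasp needed. The torque stayed at about 0.08 N m, which is friction only, until the stop. There it rose to 0.28 N m, or roughly 0.19 rad of spindle twist by calculation. That is above the 0.085 rad needed and below the 0.35 rad limit, and I held it for about 0.4 s. I then eased back 5° before releasing.
- **Core:** It came off with no latch resistance, and I lifted it about 160 mm straight up. I set it down slowly, with a contact force of about 6 N at the expected height.
- **Last checks:** The core's rim measured about 71 mm high at (0.492, −0.263), about 60 mm from the tray centre along −y. The two other tray cores read about 72 mm in the same way, so it is standing on the floor. In the last picture the other cores, vials, label roll and marker look unmoved, and the gripper is open and well clear.
- **Limits of the checks:** Single torque readings scattered by about ±0.05 N m, so I averaged eight at each step near the stop. I did not see the spindle twist or the latches directly. I inferred both from the torque and from the core lifting freely.

No check failed or disagreed.

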